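# Seat the round blank in the three-button nest

## Robot

A 7-joint arm with a two-finger parallel gripper is mounted at the origin on a cart in front of the work surface, level with it; the furniture and walls round the work are solid. World frame = base frame: x ahead of the robot, y to its left, z up, the work surface at z = 0. Lengths are in mm, angles in rad, forces in N, time in s.
With the tool pointing down it reaches from about 425 to 1025 mm from the base axis. Payload 9.4 kg.
Tool frame: the origin (TCP) lies between the finger pads; the fingertips stand 8 mm ahead of it and the grasp point (between the pads) lies 11 mm behind it; z points along the fingers, y is the line along which they close (so a half turn about z gives the same grasp; the last joint's range is limited). The gripper opens to 85 mm and grips with 20 to 120 N. Pads are 22 mm wide; open, the fingers measure 114 mm over their backs; the gripper's body (76 mm by 85 mm) begins 54 mm behind the grasp point. The pads swing forward as they close: fully open they stand 13 mm farther back than shut.
Start: joints at [1.14, 0.599, -0.003, 1.599, 0.002, 0.943, -0.08], TCP at [251.178, -680.098, 239.275] pointing down, gripper open.
Joint ranges: [-2.57, 2.57], [-0.35, 1.97], [-1.29, 1.29], [0.11, 2.56], [-1.05, 4.19], [0.11, 1.86], [-2.63, 2.63]. Speed limits (rad/s): [2.22, 2.22, 3.01, 3.01, 3.14, 3.14, 3.14].

## Interface

Orientations are given as a rotation vector (axis times angle).
In Python, from plant import * gives the robot as it stands.
- The arm moves only by the tool jog_arm, never from a script. Its argument "deltas" is a list of rows, each an object of numbers: "wx", "wy", "wz": the turn, a rotation vector about the tool's x, y, z in rad; "dx", "dy", "dz": the shift along the tool's x, y, z in m; "claw": the closure, from 0 (fully open) to 1 (shut). In form: [{"wx": .., "wy": .., "wz": .., "dx": .., "dy": .., "dz": .., "claw": ..}, ...]. A call has 1 to 20 rows; each row is the pose to reach, as a shift and turn from the pose commanded when the call began, along the tool's axes at that moment; what a row does not reach only later rows make up. A row lasts 1/10 s, in which the tool goes at most 50 mm and 8.59 degrees, less where a joint would pass 70% of its speed; a pose out of reach is approached as far as the arm can. A call with a gripper value outside its range is refused whole. The fingers move at their own pace and stop on an object; "newtons" is the grip in N (left out, the last holds). Time passes only in rows, so rows that repeat a pose let the fingers close. It gives the time, the measured TCP pose, the force, the opening and the grip force at its end, in the units of the state.
- state(): the state, without advancing time (a new reading comes with each control period).
- snapshot(name): name is "scene" or "top"; returns a dict with "frame" (400x640x3 uint8, red, green, blue), "range_z" (400x640 float32, mm along the optical axis (not along the pixel's ray), 0 where there is no reading), "intrinsics" (3x3 intrinsics, pixels), "D" ([k1, k2, p1, p2, k3] as OpenCV has them; the pictures are not rectified), "xyz" and "orientation" of the camera in the world. Camera axes: x right, y down, z forward; pixel columns grow to the right and rows downward; lengths in mm; the calibration is good to about 2 mm. A picture is of the moment at which its call begins.
- finish_job(): hands the job in; it is judged then, once.
The state is a dict: "clock": time; "qpos": joint angles; "joint_vel": joint speeds; "joint_efforts": joint torques, N m; "tool_pos": TCP position; "eef_rot": TCP orientation; "wrist_force": force on the tool from outside, world axes, zero at the start; "moment": the same for the moment, N m; "finger_gap": finger opening in mm; "gripper_force": force on a finger pad.
Only numpy, scipy, OpenCV 4.12 (cv2) and the standard library are available. Lean on these libraries where they do the work, as an engineer would, in place of code of your own. Each camera call takes 0.05 s, during which the arm holds its last target. There are 200 camera calls.

## Task

Slide the larger of the two round wooden blanks along the bench top into the open side of the wooden nest, pushing until it is fully home against all three brass buttons, and leave it there. Do not lift it, and leave the smaller blank where it lies.

Things in the scene. Friction and masses are not known exactly. Their poses are not given: they have to be found in the camera images.
- blank: larger round blank: flat disc of pale wood, loose on the bench top (z = 0), diameter 76 mm, 25 mm thick, 0.11 kg. Origin: centre of its underside, z up; its yaw means nothing. It starts 90 to 120 mm from the nest's origin, on one side of the nest's axis; the straight way from it to that origin is clear, and the bench behind it is free
- small_blank: smaller round blank, same wood, also 25 mm thick but 44 mm in diameter, loose beside the larger one (centres about 90 mm apart; which lies on which side changes). Origin: centre of its underside, z up
- nest: wooden nest fixed to the bench: 3 bars, 26 mm high, like half a hexagon open to its -x. Each has a brass button at 13 mm height, its nose 38 mm from the origin, at 0, +60 and -60 degrees from +x. Origin on the bench top, where the larger blank's centre lies when it touches all 3 buttons. Bars: inner faces 50 mm from the origin, side ends at x -7, y +-62 mm. +x points to the right (-y)
Not all that is in view belongs to the job. Leave any red look-alike of the blank alone.

How it is judged (in metres and radians):
On the way:
1. the larger blank is pressed home against the nest's buttons (contact force between blank and nest above 0.5 N and horizontal distance between blank and nest below 0.006 m), for 0.05 s.
At the end, for the whole second after the job is handed in: The larger blank has been pressed against the buttons and lies flat and at rest in the nest, its centre within 6 mm of the nest's origin; the smaller blank is within 20 mm of where it started (horizontal distance between blank and nest below 0.006 m and height (world z) of blank below 0.004 m and angle between blank's own z axis and vertical below 0.1 rad and linear speed of blank below 0.01 m/s and distance of small_blank from where it was at the start of the episode below 0.02 m); the robot touches nothing.
It fails at once if the larger blank is lifted more than 15 mm off the bench (height (world z) of blank above 0.015 m).
It fails at once if the smaller blank is moved more than 20 mm (distance of small_blank from where it was at the start of the episode above 0.02 m).
It also fails if it takes over 32 s, if anything falls off the work surface, if the arm or the gripper's body presses on something with over 40 N, if the wrist force passes 120 N, or if a joint passes its speed limit or range.

## Working session

There is one attempt and no reset: what is moved stays moved. The work goes in short steps, Python scripts to look and compute and a tool call to move; the robot and the scene stay as the last step left them, time stands still between calls to the robot, and variables do not carry over. Pictures are saved under pics/ and viewed, at most 10 in all, crops included, and the job is handed in when it is done.

Besides the shell and the picture viewer there is one more tool, called after "Request:" by a JSON object that holds its "api" and its "payload". jog_arm: Moves the arm, as the interface text tells. Its arguments: {"type":"object","properties":{"deltas":{"type":"array"},"newtons":{"type":"number"}},"required":["deltas"]}

```bash
mkdir -p pics; cat > h.py <<'E'
from plant import *
import numpy as np, cv2
from scipy.spatial.transform import Rotation as R
def cam(s):
    o=np.array(s["orientation"],float)
    return (o if o.shape==(3,3) else R.from_rotvec(o).as_matrix()), np.array(s["xyz"],float), np.array(s["intrinsics"]), np.array(s["D"],float)
def cloud(s):
    Rm,t,K,D=cam(s); z=s["range_z"]; h,w=z.shape
    g=np.stack(np.meshgrid(np.arange(w),np.arange(h)),-1).reshape(-1,1,2).astype(np.float64)
    n=cv2.undistortPoints(g,K,D).reshape(h,w,2)
    P=np.dstack([n[...,0]*z,n[...,1]*z,z])@Rm.T+t
    P[z==0]=np.nan
    return P
E
python3 - <<'E'
from h import *
for n in("top","scene"):
    s=snapshot(n); cv2.imwrite(f"pics/{n}0.png",s["frame"][...,::-1]); np.savez(f"{n}0.npz",**s); print(n,s["xyz"],s["orientation"])
print(state())
E
```

```text
top [ 413.76576449 -307.34146585  867.00263588] [-2.153044    2.13767594 -0.12189309]
scene [ 60.22839149 123.78734573 618.07323318] [-1.05770072  2.38985731 -1.0356316 ]
{'clock': 0.1, 'qpos': array([ 1.14032392,  0.60007805, -0.00252389,  1.60003575,  0.00177923,
        0.94292233, -0.07981173]), 'joint_vel': array([ 0.00105122, -0.00178675, -0.00086349, -0.00247583,  0.00041229,
        0.00134436,  0.00037945]), 'joint_efforts': array([ 4.89986327e-03, -7.77987528e+01,  1.57003630e+00, -2.58623439e+01,
        1.26928181e-02,  5.55424456e-03, -4.52361655e-05]), 'tool_pos': array([ 251.0089158 , -679.72409213,  238.48484526]), 'eef_rot': array([-3.09119830e+00, -5.52594827e-01,  5.94475760e-04]), 'wrist_force': array([-0.42021717,  1.10523291, -0.54448619]), 'moment': array([ 0.01228702, -0.03295863,  0.06649888]), 'gripper_force': 0.0, 'finger_gap': 85.14072526886501}
```

View pics/top0.png

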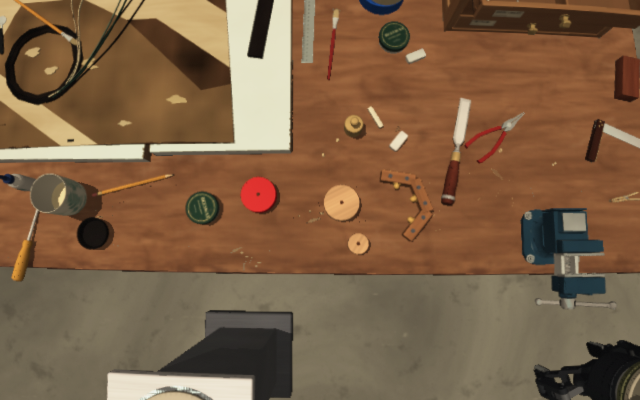

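View pics/scene0.png

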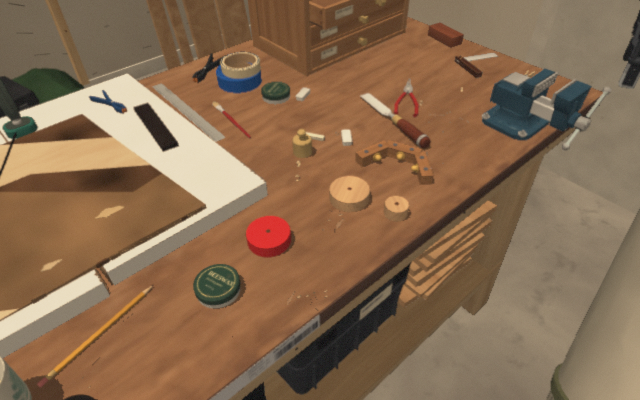

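Candidates in the top view are the pale large disc (341,203), pale small disc (358,243), red look-alike (258,195), and the green tins (202,208) and (394,37). By the description I choose (341,203), with the nest at about (410,205). Next I measure and check a close crop.

```bash
cat > meas.py <<'E'
from h import *
from scipy.optimize import least_squares
def fit(s,px,zt,rad):
    # pale-top rim: connected region of similar height around px
    P=cloud(s); m=(np.abs(P[...,2]-zt)<6).astype(np.uint8)
    n,l,st,c=cv2.connectedComponentsWithStats(m,connectivity=4)
    k=l[px[1]-8:px[1]+9,px[0]-8:px[0]+9].ravel(); k=np.bincount(k[k>0]).argmax()
    Q=P[l==k]; h=cv2.convexHull(Q[:,:2].astype(np.float32))
    (x,y),r=cv2.minEnclosingCircle(h)
    return np.round([x,y,r,np.median(Q[:,2]),len(Q),*Q[:,:2].mean(0)],1)
E
python3 - <<'E'
from meas import *
for n,px in(("top",[(341,203),(358,243),(410,190)]),("scene",[(349,190),(397,206),(392,152)])):
    s=dict(np.load(n+"0.npz")); P=cloud(s)
    print(n,"bench",np.nanmedian(P[230:260,290:320,2]) if n=="top" else np.nanmedian(P[225:245,340:360,2]))
    for p in px[:2]: print(p,fit(s,p,25,38))
    # nest brass buttons & bars
    m=(P[...,2]>18)&(P[...,2]<32)
    cv2.imwrite(f"pics/m_{n}.png",m*255)
s=dict(np.load("top0.npz")); f=s["frame"][150:270,290:450,::-1]
g=dict(np.load("scene0.npz"))["frame"][120:240,310:450,::-1]
a=cv2.resize(f,None,fx=4.8,fy=4.8,interpolation=cv2.INTER_CUBIC)
cv2.imwrite("pics/crop.png",a)
E
```

```text
top bench -1.164683238530813
(341, 203) [ 521.8 -344.    37.9   23.8  997.   521.1 -344. ]
(358, 243) [ 435.2 -378.8   21.8   23.6  345.   435.1 -378.9]
scene bench -0.7083673658248131
(349, 190) [ 520.6 -344.1   39.4   24.2  932.   518.5 -340.9]
(397, 206) [ 435.1 -376.8   22.7   24.1  355.   433.3 -375.8][ WARN:0@0.208] global loadsave.cpp:1063 imwrite_ Unsupported depth image for selected encoder is fallbacked to CV_8U.
```

View pics/crop.png

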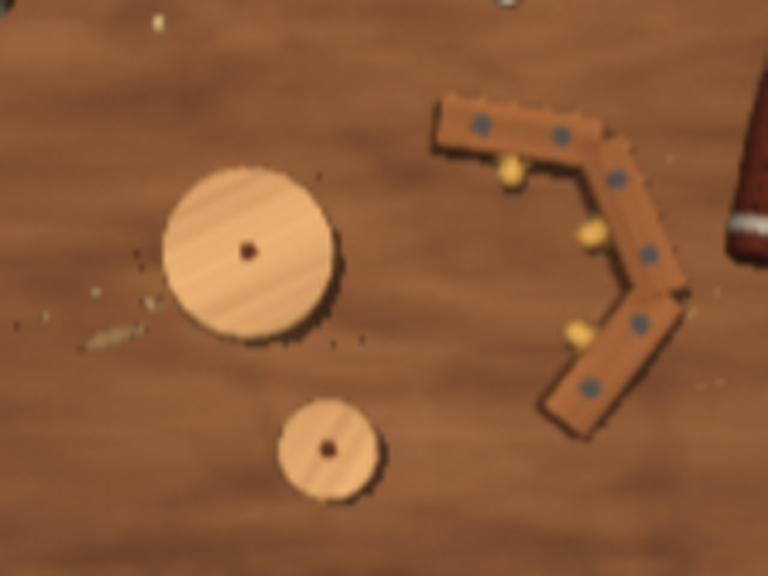

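The crop confirms the choice: plain pale large disc at crop (248,252), small disc at (328,450), and the nest opening toward the disc with brass buttons at (512,172), (593,233) and (580,334). Now I fit the nest.

```bash
cat > nest.py <<'E'
from meas import *
A=np.radians([-60,0,60]); N=np.c_[np.cos(A),np.sin(A)]
def nest(s,c0=(525,-455)):
    P=cloud(s).reshape(-1,3); Q=P[(np.abs(P[:,2]-25.5)<5)&(np.hypot(P[:,0]-c0[0],P[:,1]-c0[1])<95)]
    Q=Q[np.hypot(Q[:,0]-521,Q[:,1]+344)>45]; Q=Q[np.hypot(Q[:,0]-435,Q[:,1]+378)>28][:,:2]
    def d(v):
        c,t=v[:2],v[2]; L=(Q-c)@np.array([[np.cos(t),-np.sin(t)],[np.sin(t),np.cos(t)]])
        return (L@N.T).max(1),L
    f=lambda v:d(v)[0]-50-v[3]/2
    b=min((least_squares(f,[*c0,t,18],loss="soft_l1",f_scale=4) for t in np.radians([-130,-110,-90,-70,-50])),key=lambda r:r.cost)
    dd,L=d(b.x); return b.x.round(3),len(Q),np.percentile(dd,[2,98]).round(1),L.min(0).round(1),L.max(0).round(1)
E
python3 - <<'E'
from nest import *
for n in("top","scene"): print(n,*nest(dict(np.load(n+"0.npz"))))
s=dict(np.load("top0.npz")); Rm,t,K,D=cam(s); P=cloud(s)
# brass buttons in HSV, depth-projected
h=cv2.cvtColor(s["frame"],cv2.COLOR_RGB2HSV); m=cv2.inRange(h,(18,120,120),(30,255,255))
m[:150]=0;m[270:]=0;m[:,:375]=0;m[:,440:]=0
n,l,st,c=cv2.connectedComponentsWithStats(m)
for k in range(1,n):
    if st[k,4]>8: print(c[k].round(1),st[k,4],np.nanmedian(P[l==k],0).round(1))
print(R.from_rotvec(state()["eef_rot"]).as_matrix().round(3))
E
```

```text
top [ 514.584 -456.839   -1.2     21.695] 1071 [49.2 71.9] [ -6.3 -79.8] [73.3 79.9]
scene [ 512.758 -453.073   -1.202   23.421] 862 [50.3 75.2] [ -5.6 -80. ] [77.2 83. ]
[396.1 185. ] 18 [ 558.9 -461.3   17.3]
[413.  198.2] 16 [ 530.9 -496.9   17.1]
[410.3 219.1] 16 [ 486.4 -490.    16.9]
[[ 0.938  0.346 -0.001]
 [ 0.346 -0.938  0.001]
 [-0.    -0.001 -1.   ]]
```

Nest axis is at -1.20 rad, its origin is at (514.5,-456.5), and the blank is at (521.5,-344). I'll push with half-open fingers (gap about 60 mm) as a cradle facing along the nest axis. The first move goes above the start point, 20 mm behind the blank.

Request:
{"api": "jog_arm", "payload": {"deltas": [{"dx":0.011,"dy":-0.008,"wz":-0.05,"claw":0.3},{"dx":0.037,"dy":-0.028,"wz":-0.16,"claw":0.3},{"dx":0.066,"dy":-0.05,"wz":-0.29,"claw":0.3},{"dx":0.1,"dy":-0.075,"wz":-0.43,"claw":0.3},{"dx":0.135,"dy":-0.101,"wz":-0.57,"claw":0.3},{"dx":0.17,"dy":-0.127,"wz":-0.71,"claw":0.3},{"dx":0.205,"dy":-0.153,"wz":-0.85,"claw":0.3},{"dx":0.24,"dy":-0.18,"wz":-0.99,"claw":0.3},{"dx":0.275,"dy":-0.206,"wz":-1.13,"claw":0.3},{"dx":0.305,"dy":-0.229,"wz":-1.27,"claw":0.3},{"dx":0.335,"dy":-0.251,"wz":-1.41,"claw":0.3},{"dx":0.357,"dy":-0.268,"wz":-1.53,"claw":0.3},{"dx":0.369,"dy":-0.276,"wz":-1.588,"claw":0.3},{"dx":0.369,"dy":-0.276,"wz":-1.588,"claw":0.3},{"dx":0.369,"dy":-0.276,"wz":-1.588,"claw":0.3}]}}

```text
invalid input at $.deltas[0]: expected keys wx, wy, wz, dx, dy, dz, claw
```

Request:
{"api": "jog_arm", "payload": {"deltas": [{"wx":0,"wy":0,"dz":0,"dx":0.011,"dy":-0.008,"wz":-0.05,"claw":0.3},{"wx":0,"wy":0,"dz":0,"dx":0.037,"dy":-0.028,"wz":-0.16,"claw":0.3},{"wx":0,"wy":0,"dz":0,"dx":0.066,"dy":-0.05,"wz":-0.29,"claw":0.3},{"wx":0,"wy":0,"dz":0,"dx":0.1,"dy":-0.075,"wz":-0.43,"claw":0.3},{"wx":0,"wy":0,"dz":0,"dx":0.135,"dy":-0.101,"wz":-0.57,"claw":0.3},{"wx":0,"wy":0,"dz":0,"dx":0.17,"dy":-0.127,"wz":-0.71,"claw":0.3},{"wx":0,"wy":0,"dz":0,"dx":0.205,"dy":-0.153,"wz":-0.85,"claw":0.3},{"wx":0,"wy":0,"dz":0,"dx":0.24,"dy":-0.18,"wz":-0.99,"claw":0.3},{"wx":0,"wy":0,"dz":0,"dx":0.275,"dy":-0.206,"wz":-1.13,"claw":0.3},{"wx":0,"wy":0,"dz":0,"dx":0.305,"dy":-0.229,"wz":-1.27,"claw":0.3},{"wx":0,"wy":0,"dz":0,"dx":0.335,"dy":-0.251,"wz":-1.41,"claw":0.3},{"wx":0,"wy":0,"dz":0,"dx":0.357,"dy":-0.268,"wz":-1.53,"claw":0.3},{"wx":0,"wy":0,"dz":0,"dx":0.369,"dy":-0.276,"wz":-1.588,"claw":0.3},{"wx":0,"wy":0,"dz":0,"dx":0.369,"dy":-0.276,"wz":-1.588,"claw":0.3},{"wx":0,"wy":0,"dz":0,"dx":0.369,"dy":-0.276,"wz":-1.588,"claw":0.3}]}}

```text
clock: 1.6
tool_pos: [500.9, -294.3, 239.1]
eef_rot: [-1.777, -2.59, 0.001]
wrist_force: [0.5, -0.1, 0.1]
finger_gap: 59.8
gripper_force: 0.0
```

Request:
{"api": "jog_arm", "payload": {"deltas": [{"wx":0,"wy":0,"wz":0,"dx":0,"dy":0,"dz":0.03,"claw":0.3},{"wx":0,"wy":0,"wz":0,"dx":0,"dy":0,"dz":0.07,"claw":0.3},{"wx":0,"wy":0,"wz":0,"dx":0,"dy":0,"dz":0.11,"claw":0.3},{"wx":0,"wy":0,"wz":0,"dx":0,"dy":0,"dz":0.15,"claw":0.3},{"wx":0,"wy":0,"wz":0,"dx":0,"dy":0,"dz":0.18,"claw":0.3},{"wx":0,"wy":0,"wz":0,"dx":0,"dy":0,"dz":0.2,"claw":0.3},{"wx":0,"wy":0,"wz":0,"dx":0,"dy":0,"dz":0.21,"claw":0.3},{"wx":0,"wy":0,"wz":0,"dx":0,"dy":0,"dz":0.218,"claw":0.3},{"wx":0,"wy":0,"wz":0,"dx":0,"dy":0,"dz":0.225,"claw":0.3},{"wx":0,"wy":0,"wz":0,"dx":0,"dy":0,"dz":0.225,"claw":0.3}]}}

```text
clock: 2.6
tool_pos: [501.6, -293.7, 14.2]
eef_rot: [1.774, 2.592, -0.0]
wrist_force: [-0.5, 0.3, 0.3]
finger_gap: 59.7
gripper_force: 0.0
```

```bash
python3 - <<'E'
from nest import *
s=snapshot("scene"); f=s["frame"][90:270,250:490,::-1]
cv2.imwrite("pics/s1.png",cv2.resize(f,None,fx=3.3,fy=3.3,interpolation=cv2.INTER_CUBIC))
t=state(); print(t["tool_pos"],t["wrist_force"],R.from_rotvec(t["eef_rot"]).as_matrix().round(3))
E
```

```text
[ 501.74172895 -293.69068001   14.61215459] [-0.88206597 -0.16750847 -0.07530373] [[-0.362  0.932  0.   ]
 [ 0.932  0.362 -0.   ]
 [-0.001  0.    -1.   ]]
```

View pics/s1.png

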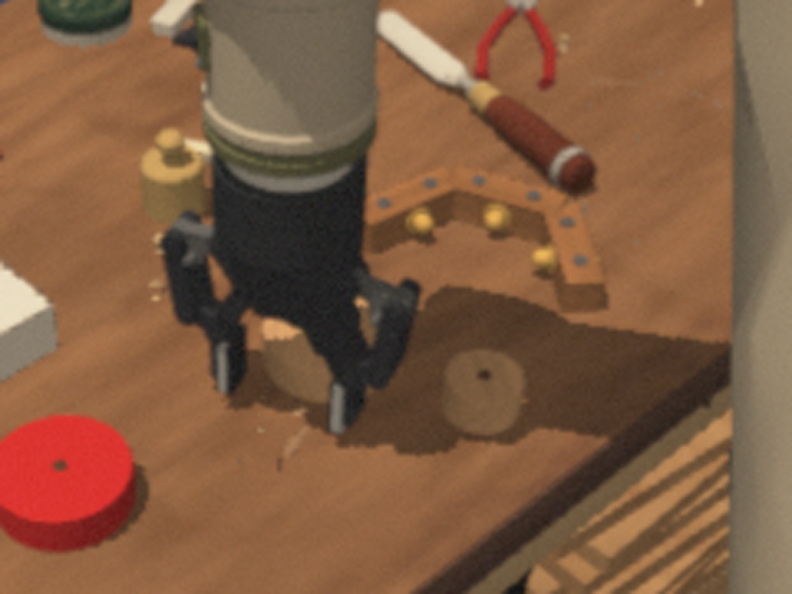

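The view shows both fingers behind the blank (tips at crop (228,385) and (340,420)), clear of the small blank at (485,390). Lower 4 mm, touch, then push diagonally onto the nest axis.

Request:
{"api": "jog_arm", "payload": {"deltas": [{"wx":0,"wy":0,"wz":0,"dx":-0.004,"dy":0,"dz":0.002,"claw":0.3},{"wx":0,"wy":0,"wz":0,"dx":-0.009,"dy":0,"dz":0.004,"claw":0.3},{"wx":0,"wy":0,"wz":0,"dx":-0.014,"dy":0,"dz":0.004,"claw":0.3},{"wx":0,"wy":0,"wz":0,"dx":-0.018,"dy":0,"dz":0.004,"claw":0.3},{"wx":0,"wy":0,"wz":0,"dx":-0.021,"dy":0,"dz":0.004,"claw":0.3},{"wx":0,"wy":0,"wz":0,"dx":-0.025,"dy":-0.001,"dz":0.004,"claw":0.3},{"wx":0,"wy":0,"wz":0,"dx":-0.03,"dy":-0.004,"dz":0.004,"claw":0.3},{"wx":0,"wy":0,"wz":0,"dx":-0.036,"dy":-0.007,"dz":0.004,"claw":0.3},{"wx":0,"wy":0,"wz":0,"dx":-0.042,"dy":-0.011,"dz":0.004,"claw":0.3},{"wx":0,"wy":0,"wz":0,"dx":-0.048,"dy":-0.015,"dz":0.004,"claw":0.3},{"wx":0,"wy":0,"wz":0,"dx":-0.054,"dy":-0.019,"dz":0.004,"claw":0.3},{"wx":0,"wy":0,"wz":0,"dx":-0.06,"dy":-0.023,"dz":0.004,"claw":0.3},{"wx":0,"wy":0,"wz":0,"dx":-0.066,"dy":-0.027,"dz":0.004,"claw":0.3},{"wx":0,"wy":0,"wz":0,"dx":-0.072,"dy":-0.031,"dz":0.004,"claw":0.3},{"wx":0,"wy":0,"wz":0,"dx":-0.078,"dy":-0.035,"dz":0.004,"claw":0.3},{"wx":0,"wy":0,"wz":0,"dx":-0.084,"dy":-0.039,"dz":0.004,"claw":0.3},{"wx":0,"wy":0,"wz":0,"dx":-0.089,"dy":-0.043,"dz":0.004,"claw":0.3},{"wx":0,"wy":0,"wz":0,"dx":-0.093,"dy":-0.046,"dz":0.004,"claw":0.3},{"wx":0,"wy":0,"wz":0,"dx":-0.095,"dy":-0.047,"dz":0.004,"claw":0.3},{"wx":0,"wy":0,"wz":0,"dx":-0.095,"dy":-0.047,"dz":0.004,"claw":0.3}]}}

```text
clock: 4.65
tool_pos: [492.0, -399.4, 10.2]
eef_rot: [-1.774, -2.592, 0.001]
wrist_force: [0.1, -0.0, 0.0]
finger_gap: 60.1
gripper_force: 0.1
```

```bash
python3 - <<'E'
from nest import *
s=snapshot("scene"); u=snapshot("top")
f=s["frame"][90:240,290:490,::-1]; g=u["frame"][150:270,290:450,::-1]
cv2.imwrite("pics/s2.png",np.hstack([cv2.resize(f,(400,300)),cv2.resize(g,(400,300))]))
t=state(); p=t["tool_pos"][:2]-[514.5,-456.5]; c,n=np.cos(-1.2),np.sin(-1.2)
print(t["tool_pos"],t["wrist_force"],"local",c*p[0]+n*p[1],-n*p[0]+c*p[1])
E
```

```text
[ 492.10537315 -399.06642062   10.16886749] [-1.17330906  0.86120216  0.35168752] local -61.645207525330186 -0.061164681974130275
```

View pics/s2.png

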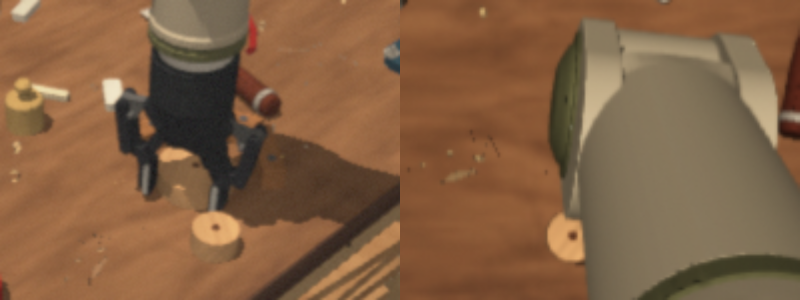

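The blank sits in the cradle at left-panel (185,180), on the nest axis, and the small blank at (215,235) is undisturbed. Push on along the axis, more slowly near home.

Request:
{"api": "jog_arm", "payload": {"deltas": [{"wx":0,"wy":0,"wz":0,"dx":-0.004,"dy":0,"dz":0,"claw":0.3},{"wx":0,"wy":0,"wz":0,"dx":-0.009,"dy":0,"dz":0,"claw":0.3},{"wx":0,"wy":0,"wz":0,"dx":-0.014,"dy":0,"dz":0,"claw":0.3},{"wx":0,"wy":0,"wz":0,"dx":-0.018,"dy":0,"dz":0,"claw":0.3},{"wx":0,"wy":0,"wz":0,"dx":-0.021,"dy":0,"dz":0,"claw":0.3},{"wx":0,"wy":0,"wz":0,"dx":-0.023,"dy":0,"dz":0,"claw":0.3},{"wx":0,"wy":0,"wz":0,"dx":-0.024,"dy":0,"dz":0,"claw":0.3},{"wx":0,"wy":0,"wz":0,"dx":-0.024,"dy":0,"dz":0,"claw":0.3}]}}

```text
clock: 5.55
tool_pos: [501.1, -421.5, 10.3]
eef_rot: [1.774, 2.593, -0.0]
wrist_force: [-0.2, 0.6, -0.4]
finger_gap: 59.8
gripper_force: 0.1
```

Request:
{"api": "jog_arm", "payload": {"deltas": [{"wx":0,"wy":0,"wz":0,"dx":-0.001,"dy":0,"dz":0,"claw":0.3},{"wx":0,"wy":0,"wz":0,"dx":-0.002,"dy":0,"dz":0,"claw":0.3},{"wx":0,"wy":0,"wz":0,"dx":-0.003,"dy":0,"dz":0,"claw":0.3},{"wx":0,"wy":0,"wz":0,"dx":-0.003,"dy":0,"dz":0,"claw":0.3}]}}

```text
clock: 5.95
tool_pos: [502.2, -424.2, 10.3]
eef_rot: [1.773, 2.593, 0.0]
wrist_force: [-0.2, 0.6, -0.2]
finger_gap: 59.3
gripper_force: 0.3
```

Request:
{"api": "jog_arm", "payload": {"deltas": [{"wx":0,"wy":0,"wz":0,"dx":-0.001,"dy":0,"dz":0,"claw":0.3},{"wx":0,"wy":0,"wz":0,"dx":-0.002,"dy":0,"dz":0,"claw":0.3},{"wx":0,"wy":0,"wz":0,"dx":-0.002,"dy":0,"dz":0,"claw":0.3}]}}

```text
clock: 6.25
tool_pos: [502.5, -424.8, 10.1]
eef_rot: [-1.772, -2.592, -0.001]
wrist_force: [-2.1, 4.6, 1.0]
finger_gap: 59.5
gripper_force: 2.4
```

Request:
{"api": "jog_arm", "payload": {"deltas": [{"wx":0,"wy":0,"wz":0,"dx":-0.001,"dy":0,"dz":0,"claw":0.3},{"wx":0,"wy":0,"wz":0,"dx":-0.001,"dy":0,"dz":0,"claw":0.3},{"wx":0,"wy":0,"wz":0,"dx":-0.001,"dy":0,"dz":0,"claw":0.3}]}}

```text
clock: 6.55
tool_pos: [502.5, -425.0, 10.0]
eef_rot: [-1.771, -2.591, -0.001]
wrist_force: [-2.2, 6.6, 3.0]
finger_gap: 59.8
gripper_force: 3.8
```

```bash
python3 - <<'E'
from nest import *
s=snapshot("scene")
f=s["frame"][90:240,290:490,::-1]
cv2.imwrite("pics/s3.png",cv2.resize(f,(800,600),interpolation=cv2.INTER_CUBIC))
t=state(); p=t["tool_pos"][:2]-[514.5,-456.5]; c,n=np.cos(-1.2),np.sin(-1.2)
print(t["tool_pos"],t["wrist_force"],"local",c*p[0]+n*p[1],-n*p[0]+c*p[1])
E
```

```text
[ 502.4886987  -425.03547133   10.04818844] [-2.78374285  7.36669684  3.47738137] local -33.678558705012094 0.20641367131764454
```

View pics/s3.png

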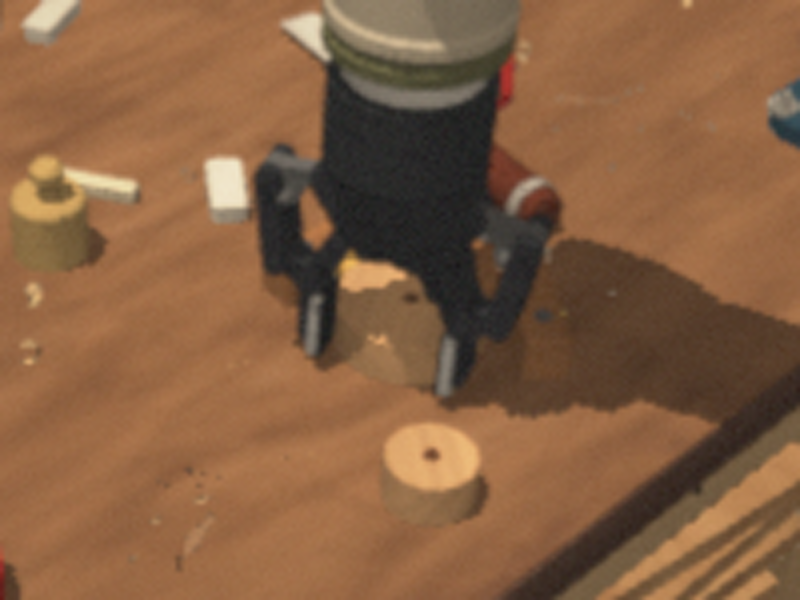

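The blank is pressed home: 8 N reaction along the axis at the predicted spot, and the small blank at (432,470) is untouched. Back off 12 mm and rise, then look from above.

Request:
{"api": "jog_arm", "payload": {"deltas": [{"wx":0,"wy":0,"wz":0,"dx":0.003,"dy":0,"dz":0,"claw":0.3},{"wx":0,"wy":0,"wz":0,"dx":0.007,"dy":0,"dz":0,"claw":0.3},{"wx":0,"wy":0,"wz":0,"dx":0.012,"dy":0,"dz":0,"claw":0.3},{"wx":0,"wy":0,"wz":0,"dx":0.014,"dy":0,"dz":0,"claw":0.3},{"wx":0,"wy":0,"wz":0,"dx":0.014,"dy":0,"dz":-0.01,"claw":0.3},{"wx":0,"wy":0,"wz":0,"dx":0.014,"dy":0,"dz":-0.03,"claw":0.3},{"wx":0,"wy":0,"wz":0,"dx":0.014,"dy":0,"dz":-0.06,"claw":0.3},{"wx":0,"wy":0,"wz":0,"dx":0.014,"dy":0,"dz":-0.1,"claw":0.3},{"wx":0,"wy":0,"wz":0,"dx":0.014,"dy":0,"dz":-0.14,"claw":0.3},{"wx":0,"wy":0,"wz":0,"dx":0.03,"dy":0,"dz":-0.18,"claw":0.3},{"wx":0,"wy":0,"wz":0,"dx":0.06,"dy":0,"dz":-0.21,"claw":0.3},{"wx":0,"wy":0,"wz":0,"dx":0.1,"dy":0,"dz":-0.22,"claw":0.3},{"wx":0,"wy":0,"wz":0,"dx":0.14,"dy":0,"dz":-0.22,"claw":0.3},{"wx":0,"wy":0,"wz":0,"dx":0.18,"dy":0,"dz":-0.22,"claw":0.3},{"wx":0,"wy":0,"wz":0,"dx":0.22,"dy":0,"dz":-0.22,"claw":0.3},{"wx":0,"wy":0,"wz":0,"dx":0.26,"dy":0,"dz":-0.22,"claw":0.3},{"wx":0,"wy":0,"wz":0,"dx":0.28,"dy":0,"dz":-0.22,"claw":0.3},{"wx":0,"wy":0,"wz":0,"dx":0.29,"dy":0,"dz":-0.22,"claw":0.3},{"wx":0,"wy":0,"wz":0,"dx":0.29,"dy":0,"dz":-0.22,"claw":0.3},{"wx":0,"wy":0,"wz":0,"dx":0.29,"dy":0,"dz":-0.22,"claw":0.3}]}}

```text
clock: 8.6
tool_pos: [398.8, -157.5, 230.6]
eef_rot: [1.774, 2.592, 0.0]
wrist_force: [0.2, 1.2, 0.3]
finger_gap: 59.8
gripper_force: 0.0
```

```bash
python3 - <<'E'
from nest import *
u=snapshot("top"); s=snapshot("scene")
f=s["frame"][90:240,290:490,::-1]; g=u["frame"][150:270,290:450,::-1]
cv2.imwrite("pics/s4.png",np.hstack([cv2.resize(f,(400,300)),cv2.resize(g,(400,300))]))
for n,i in(("top",u),("scene",s)):
    P=cloud(i); h=cv2.cvtColor(i["frame"],cv2.COLOR_RGB2HSV)
    m=(np.hypot(P[...,0]-514.5,P[...,1]+456.5)<46)&(P[...,2]>18)&(P[...,2]<30)
    Q=P[m]; print(n,cv2.minEnclosingCircle(Q[:,:2].astype(np.float32)),Q.mean(0).round(1),np.percentile(Q[:,2],[2,98]).round(1))
    print("small",fit(i,(358,243) if n=="top" else (397,206),25,22))
t=state(); print(t["tool_pos"],t["wrist_force"],t["clock"])
E
```

```text
top ((515.92333984375, -460.8932189941406), 42.62565994262695) [ 514.9 -456.5   23.7] [20.4 26.6]
small [ 433.8 -380.7   21.6   23.7  337.   433.8 -380.6]
scene ((515.314697265625, -459.1859130859375), 43.85688400268555) [ 512.2 -452.1   23.9] [19.  26.3]
small [ 433.3 -379.5   23.    24.1  360.   431.8 -377.5]
[ 398.6479956  -157.70355013  230.27272964] [ 0.21178267  0.40618307 -0.2265707 ] 8.7
```

View pics/s4.png

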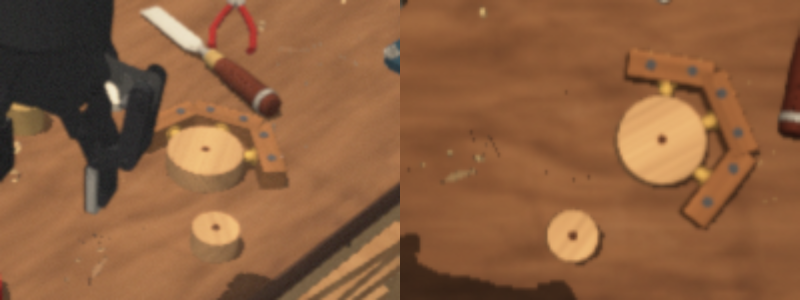

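The picture shows the blank at right-panel (662,140), touching all three buttons at (667,88), (710,121) and (703,174), and lying flat. Its centroid (514.9,-456.5) is within about 1 mm of the nest origin. The small blank moved only about 2 mm by measurement, and the arm is clear.

```bash
python3 -c "
from plant import *
print(finish_job())"
```

```text
the job is handed in; nothing more can be done
None
```

The larger blank is seated against all three brass buttons, lying flat about 1 mm from the nest's origin by camera; the small blank measured within about 3 mm of its start, and the job is handed in (no verdict was returned).

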